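# Refill the creamer dispenser from the tipping tray

### The job

Refill the creamer dispenser: lift the tray of creamer pots by its handle, keep it level with all six pots in it until it is off the counter, and tip them all out over its open front edge into the dispenser's hopper. Then stand the empty tray upright on its rubber mat again, centred and square to it, lengthwise along the mat's ribs, and let go. Leave the cups, the napkin holder and the jar where they are.

Things in the scene. Friction and masses are not known exactly. Their poses are not given: they have to be found in the camera images.
- tray_grip (a point): Middle of the tray's handle: a black plate bridging it from side to side, 10 mm thick, 136 long (tray's y), 36 high, raked: its top edge leans 35 degrees from vertical to the tray's back (-x), so a tool gripping it squarely by its thickness leans so too, fingers pointing down and frontwards. 90 mm above the tray's underside, 15 mm behind its middle; axes are the tray's (z up, not raked)
- tray_mid (a point): Middle of the steel tipping tray, 18 mm above its underside. 160 (x) x 136 (y) mm, floor 3 mm thick, walls 35 mm high at back and sides, front (+x) quite open: the floor just ends. 67 mm free between floor and handle. About 0.32 kg, 0.44 kg with the pots. x points to the open front edge, z up from the floor
- tray_lip (a point): Middle of the tray's open front edge, 80 mm in front of the tray's middle and 3 mm above its underside (same axes). Only friction holds the pots: carried level and smoothly they stay; tipped 25 to 40 degrees they begin to slide out over this edge, and by 60 to 70 degrees all are out
- mat: Black ribbed rubber mat fixed to the counter, 200 (x) x 176 (y) x 4 mm, just larger than the tray, which at first stands on it a little askew; ribs run along its x; origin at the middle of its underside, at counter height
- hopper: Wooden dispenser, fixed. Feed hopper: an open-topped box, 190 (x) x 200 (y) mm outside, 174 x 184 inside, rim 140 mm above the counter, its floor sloping down to +x (about 30 mm high in the middle) to a pick-up trough 45 mm high that stands out 70 mm on the +x side. Front of the hopper clear plastic. Origin under the hopper's middle, at counter height; z up
- hopper_mouth (a point): Middle of the hopper's open mouth, at rim height, 140 mm above the counter (same axes as the dispenser)
- pot0_mid (a point): Middle of a white single-serve creamer pot with a foil lid, 34 mm across, 30 mm tall, about 20 g, one of six alike; at first it stands upright in the tray
- pot1_mid (a point): Middle of a white single-serve creamer pot with a foil lid, 34 mm across, 30 mm tall, about 20 g, one of six alike; at first it stands upright in the tray
- pot2_mid (a point): Middle of a white single-serve creamer pot with a foil lid, 34 mm across, 30 mm tall, about 20 g, one of six alike; at first it stands upright in the tray
- pot3_mid (a point): Middle of a white single-serve creamer pot with a foil lid, 34 mm across, 30 mm tall, about 20 g, one of six alike; at first it stands upright in the tray
- pot4_mid (a point): Middle of a white single-serve creamer pot with a foil lid, 34 mm across, 30 mm tall, about 20 g, one of six alike; at first it stands upright in the tray
- pot5_mid (a point): Middle of a white single-serve creamer pot with a foil lid, 34 mm across, 30 mm tall, about 20 g, one of six alike; at first it stands upright in the tray
- cups: Bystander: stack of paper cups, 79 mm across, 127 mm tall; origin at the middle of its underside
- napkins: Bystander: napkin holder, 110 x 130 x 106 mm; origin at the middle of its underside
- jar: Bystander: amber glass jar with wooden lid, 90 mm across, 130 mm tall; origin at the middle of its underside
Things that resemble listed ones, but are neither listed nor needed, are in the scene too. What is shaped like the part that bears tray_grip but purple or red is not meant. What is shaped like the part that bears pot4_mid but purple is not meant.

How it is judged:
On the way, in this order (a step that is already met when the one before it is completed fails the run):
1. the tray is lifted off the mat, within 17 degrees of level, with all six pots in it (height (world z) of tray_mid above 0.06 m and angle between tray_mid's own z axis and vertical below 0.3 rad and distance between each of pot0_mid, pot1_mid, pot2_mid, pot3_mid, pot4_mid, pot5_mid and tray_mid below 0.105 m), for 0.1 s.
2. the tray is tipped more than 20 degrees with its front edge within 130 mm of the middle of the hopper's mouth (angle between tray_mid's own z axis and vertical above 0.35 rad and horizontal distance between tray_lip and hopper_mouth below 0.13 m and height (world z) of tray_lip above 0.1 m), for 0.1 s.
At the end, for the whole second after the job is handed in: All six pots lie in the dispenser, in its hopper below the rim or in its trough, and the empty tray stands upright (within 5 degrees) on the mat, its middle within 25 mm of the mat's middle and its sides within 11 degrees of the mat's (either way round), released (x of pot0_mid in the frame of hopper between -0.09 and 0.16 m and y of pot0_mid in the frame of hopper between -0.095 and 0.095 m and z of each of pot0_mid, pot1_mid, pot2_mid, pot3_mid, pot4_mid, pot5_mid in the frame of hopper below 0.14 m and x of pot1_mid in the frame of hopper between -0.09 and 0.16 m and y of pot1_mid in the frame of hopper between -0.095 and 0.095 m and x of pot2_mid in the frame of hopper between -0.09 and 0.16 m and y of pot2_mid in the frame of hopper between -0.095 and 0.095 m and x of pot3_mid in the frame of hopper between -0.09 and 0.16 m and y of pot3_mid in the frame of hopper between -0.095 and 0.095 m and x of pot4_mid in the frame of hopper between -0.09 and 0.16 m and y of pot4_mid in the frame of hopper between -0.095 and 0.095 m and x of pot5_mid in the frame of hopper between -0.09 and 0.16 m and y of pot5_mid in the frame of hopper between -0.095 and 0.095 m and horizontal distance between tray_mid and mat below 0.025 m and angle between the x axis of tray_mid and the x axis of mat, either way round below 0.2 rad and angle between tray_mid's own z axis and vertical below 0.08 rad and height (world z) of tray_mid below 0.027 m); the robot touches nothing.
It fails at once if the cups is moved by more than 30 mm (distance of cups from where it was at the start of the episode above 0.03 m).
It fails at once if the napkins is moved by more than 30 mm (distance of napkins from where it was at the start of the episode above 0.03 m).
It fails at once if the jar is moved by more than 30 mm (distance of jar from where it was at the start of the episode above 0.03 m).
It also fails if it takes over 67 s, if anything falls off the work surface, if the arm or the gripper's body presses on something with over 40 N, if the wrist force passes 120 N, or if a joint passes its speed limit or range.

### The arm

A 7-joint arm with a two-finger parallel gripper is mounted at the origin on the work surface. World frame = base frame: x ahead of the robot, y to its left, z up, the work surface at z = 0. Lengths are in m, angles in rad, forces in N, time in s.
With the tool pointing down it reaches from about 0.35 to 0.9 m from the base axis. Payload 8.1 kg.
Tool frame: the origin (TCP) lies midway between the tips of the shut fingers; the grasp point (between the pads) lies 19 mm behind it (manip.grip_point_offset is the distance from the TCP to the grasp point, in m); x points along the fingers, y is the direction in which the jaws open and shut, and the axes are right-handed (so a half turn about x gives the same grasp; the last joint's range is limited). The gripper opens to 92 mm and grips with 3 to 60 N. Pads are 19 mm wide; open, the fingers measure 130 mm over their backs; the gripper's body (75 mm by 190 mm) begins 47 mm behind the grasp point.
Start: joints at [-1.294, 0.434, 0.025, 1.573, -0.012, 1.134, -0.075], TCP at [0.232, 0.58, 0.194] pointing down, gripper open.
Joint ranges: [-2.62, 2.62], [-0.44, 2.09], [-1.27, 1.32], [0.08, 2.57], [-1.32, 4.46], [0.12, 2], [-2.74, 2.74]. Speed limits (rad/s): [2.22, 2.22, 3.01, 3.01, 3.14, 3.14, 3.14].

### API

Orientations are given as a rotation vector (axis times angle).
In Python, from rig import monitor, read_camera, manip, finder gives the robot as it stands.
- The arm moves only by the tool drive_tool, never from a script. Its argument "commands" is a list of rows, each a list of 4 numbers: the shift along the tool's x, y, z in m, then the turn about the tool's x in rad. A call has 1 to 8 rows; each row is the pose to reach, as a shift and turn from the pose measured when the call began, along the tool's axes at that moment; what a row does not reach only later rows make up. A row lasts 1/10 s, in which the tool goes at most 50 mm and 8.59 degrees, less where a joint would pass 70% of its speed; a pose out of reach is approached as far as the arm can. A call with a gripper value outside its range is refused whole. "hand" is the opening, from 0 (shut) to 1 (fully open), set as the call begins (left out, the last holds). The fingers move at their own pace and stop on an object; the grip force is fixed at half the most. Time passes only in rows, so rows that repeat a pose let the fingers close. It gives the time, the measured TCP pose, the force and the opening at its end, in the units of the state.
- monitor.read_state(): the state, without advancing time (a new reading comes with each control period).
- read_camera(name): name is "scene" or "top" or "wrist"; returns a dict with "image" (384x512x3 uint8, red, green, blue), "intrinsics" (3x3 intrinsics, pixels), "xyz" and "attitude" of the camera in the world. Camera axes: x right, y up, looking along -z (the intrinsics and any distortion apply to the point x, -y, -z); pixel columns grow to the right and rows downward; lengths in m; the calibration is good to about 2 mm. A picture is of the moment at which its call begins. There is no depth.
- manip.close_job(): hands the job in, once; it reports no verdict.
Trained networks look in the newest picture that a camera, given by its name, has taken for a name from the list of things; names that differ only in an ending like _2 or _b are one class to them, and where a whole thing is asked for, a point or a joint stands for the part that bears it (a point fixed in the world has none). Each returns a list of dicts, best first, with "score" (0 to 1); they miss things now and then, are a little off and sometimes report something else, mostly with a low value. They report only what shows in the picture. A call takes as long as a camera call. They do not tell look-alikes from the thing itself.
- finder.find_in(query, camera): "position" ([column, row] as shares, 0 to 1, of the picture: columns of its width, rows of its height, amid what is visible of it).
- finder.pinpoint(query, camera): "position" ([column, row] as shares, 0 to 1, of the picture: columns of its width, rows of its height: a listed point, or the origin of a listed thing).
The state is a dict: "clock": time; "joints": joint angles; "joint_vel": joint speeds; "joint_efforts": joint torques, N m; "ee_pos": TCP position; "tcp_rot": TCP orientation; "wrist_force": force on the tool from outside, world axes, zero at the start; "wrist_torque": the same for the moment, N m; "grip_width": finger opening in m.
Only numpy, scipy, OpenCV 4.12 (cv2) and the standard library are available. Lean on these libraries where they do the work, as an engineer would, in place of code of your own. Each camera call takes 0.05 s, during which the arm holds its last target. There are 200 camera calls.

## Working session

There is one attempt and no reset: what is moved stays moved. The work goes in short steps, Python scripts to look and compute and a tool call to move; the robot and the scene stay as the last step left them, time stands still between calls to the robot, and variables do not carry over. Pictures are saved under pics/ and viewed, about 8 in all and at most 12, crops included, and the job is handed in when it is done.

Besides the shell and the picture viewer there is one more tool, called after "Call:" by a JSON object that holds its "method" and its "body". drive_tool: Moves the arm, as the interface text tells. Its arguments: {"type":"object","properties":{"commands":{"type":"array","items":{"type":"array","items":{"type":"number"}}},"hand":{"type":"number"}},"required":["commands"]}

```bash
ls -la; mkdir -p pics; cat > h.py <<'E'
import numpy as np, cv2
from scipy.spatial.transform import Rotation as R
from rig import monitor, read_camera, manip, finder
def Rm(a):
    a=np.array(a,float)
    return a if a.shape==(3,3) else R.from_rotvec(a).as_matrix()
def ray(c,pos):
    u=pos[0]*512;v=pos[1]*384;K=np.array(c['intrinsics'])
    d=np.linalg.inv(K)@[u,v,1]; d=Rm(c['attitude'])@[d[0],-d[1],-d[2]]
    return np.array(c['xyz']),d/np.linalg.norm(d)
def atz(c,pos,z):
    o,d=ray(c,pos);return o+d*(z-o[2])/d[2]
def proj(c,p):
    q=Rm(c['attitude']).T@(np.array(p)-c['xyz']); q=np.array(c['intrinsics'])@[q[0],-q[1],-q[2]]
    return q[:2]/q[2]
def tri(rays):
    A=0;b=0
    for o,d in rays:
        P=np.eye(3)-np.outer(d,d);A=A+P;b=b+P@o
    return np.linalg.solve(A,b)
def save(c,n,box=None,s=1.5):
    im=c['image'][:,:,::-1]
    if box: im=im[box[1]:box[3],box[0]:box[2]]
    cv2.imwrite('pics/'+n,cv2.resize(im,None,fx=s,fy=s))
E
cat > a.py <<'E'
from h import *
np.set_printoptions(precision=3,suppress=True)
s=monitor.read_state(); print(s); print(Rm(s['tcp_rot']));print(manip.grip_point_offset)
C={n:read_camera(n) for n in('scene','top')}
for n in C:
    save(C[n],n+'0.png'); print(n,C[n]['xyz'],Rm(C[n]['attitude']).ravel(), np.array(C[n]['intrinsics']).ravel(),[k for k in C[n]])
Z=dict(tray_grip=.094,tray_mid=.022,tray_lip=.007,mat=0,hopper=0,hopper_mouth=.14,cups=0,napkins=0,jar=0,pot0_mid=.022)
for q in Z:
    for n in C:
        for r in finder.pinpoint(q,n)[:8 if 'pot' in q else 3]:
            print(q,n,round(r['score'],2),np.array(r['position'])*[512,384],atz(C[n],r['position'],Z[q]))
E
python3 a.py
```

```text
total 12
drwxr-xr-x  3 agent agent 4096 Dec  5 09:18 .
drwxr-xr-x 23 root  root  4096 Dec  5 09:18 ..
drwxr-xr-x  2 agent agent 4096 Dec  5 09:18 pics
{'clock': 0.0, 'joints': array([-1.294,  0.435,  0.025,  1.574, -0.012,  1.134, -0.075]), 'joint_vel': array([-0.001,  0.001,  0.   , -0.   ,  0.001,  0.001,  0.001]), 'joint_efforts': array([  0.   , -66.785,   0.985, -31.446,  -0.061,   0.043,   0.   ]), 'ee_pos': array([0.232, 0.58 , 0.193]), 'tcp_rot': array([ 0.297,  1.55 , -0.299]), 'wrist_force': array([ 0.582, -0.073, -0.256]), 'wrist_torque': array([ 0.004,  0.034, -0.023]), 'grip_width': 0.09168142765866003}
[[-0.     0.371  0.929]
 [-0.002  0.929 -0.371]
 [-1.    -0.002  0.   ]]
0.0188
scene [1.486 0.017 1.057] [-0.027 -0.693  0.721  1.    -0.025  0.014  0.008  0.721  0.693] [486.721   0.    251.017   0.    486.721 187.713   0.      0.      1.   ] ['image', 'intrinsics', 'xyz', 'attitude']
top [ 0.356 -0.013  1.3  ] [ 0.017  0.991 -0.13  -1.     0.015 -0.015 -0.013  0.13   0.991] [422.408   0.    248.058   0.    422.408 194.625   0.      0.      1.   ] ['image', 'intrinsics'
[... 1246 characters left out ...]
 0.79 [320.512 186.586] [ 0.534 -0.196  0.14 ]
cups scene 0.71 [424.499 234.317] [0.561 0.497 0.   ]
cups top 0.44 [320.205 186.586] [ 0.555 -0.217  0.   ]
cups top 0.35 [174.49  199.718] [0.507 0.235 0.   ]
napkins scene 0.68 [249.395 289.613] [0.765 0.002 0.   ]
napkins top 0.89 [251.187 122.419] [0.758 0.001 0.   ]
jar scene 0.73 [ 83.507 217.69 ] [ 0.531 -0.492  0.   ]
jar scene 0.3 [185.088 186.202] [ 0.387 -0.211  0.   ]
jar top 0.58 [176.896 198.413] [0.511 0.227 0.   ]
jar top 0.55 [413.696 194.918] [ 0.534 -0.505  0.   ]
jar top 0.18 [200.09  228.019] [0.421 0.152 0.   ]
pot0_mid scene 0.56 [307.2   197.683] [0.446 0.166 0.022]
pot0_mid top 0.46 [200.499 224.986] [0.429 0.149 0.022]
```

View pics/scene0.png

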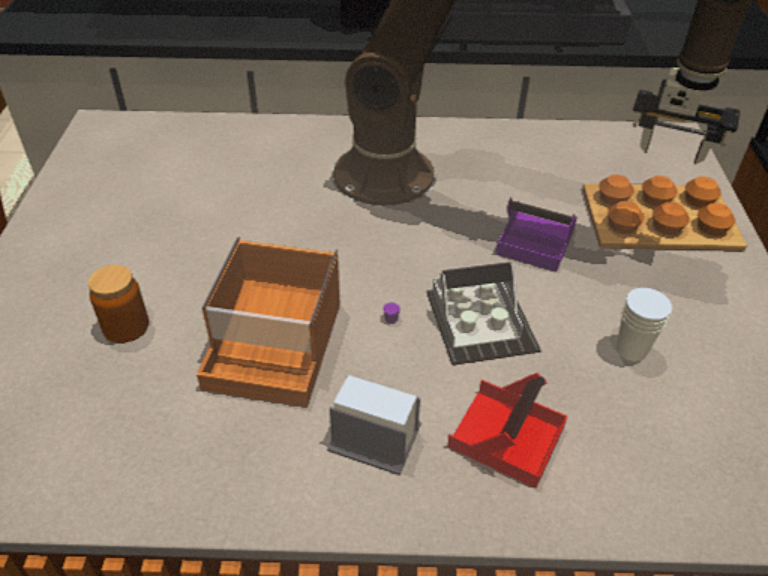

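View pics/top0.png

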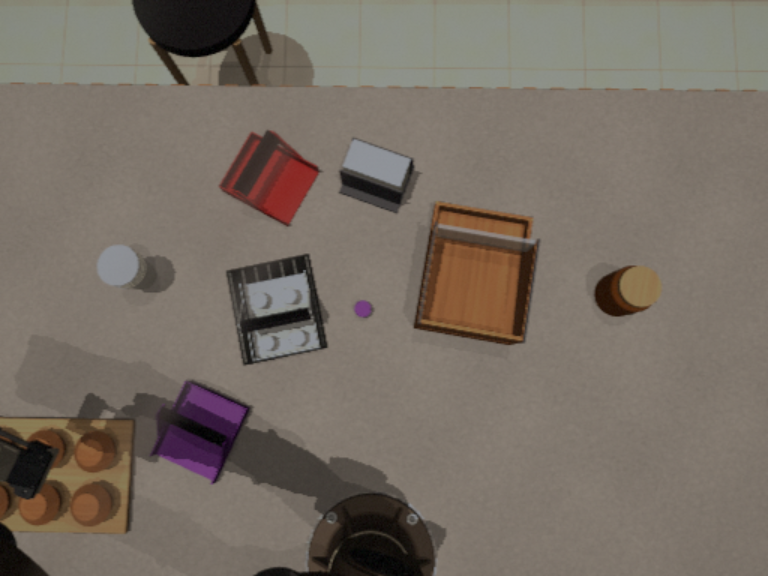

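Call:
{"method": "drive_tool", "body": {"commands": [[-0.05,0.05,0,0],[-0.1,0.1,0,0],[-0.15,0.15,0,0],[-0.15,0.2,0,0],[-0.15,0.25,0,0],[-0.15,0.3,0,0],[-0.15,0.35,0,0],[-0.15,0.4,0,0]]}}

```text
clock: 1.9
ee_pos: [0.3185, 0.8107, 0.3265]
tcp_rot: [0.282, 1.534, -0.278]
wrist_force: [-0.4, 1.1, -1.8]
grip_width: 0.0918
```

Call:
{"method": "drive_tool", "body": {"commands": [[0,0.05,0,0],[0,0.1,0,0],[0,0.15,0,0],[0,0.2,0,0],[0,0.2,0,0],[0,0.2,0,0]]}}

```text
clock: 2.5
ee_pos: [0.3244, 0.8341, 0.2989]
tcp_rot: [0.298, 1.521, -0.269]
wrist_force: [-0.4, -0.3, -0.3]
grip_width: 0.0915
```

```bash
cat > st.py <<'E'
from h import *
np.set_printoptions(precision=3,suppress=True)
s=monitor.read_state();M=Rm(s['tcp_rot']);print(s['clock'],s['joints'],s['ee_pos'],'lean',np.degrees(np.arccos(-M[2,0])),'az',np.degrees(np.arctan2(M[1,0],M[0,0])));print(M)
E
python3 st.py
```

```text
2.5 [-1.221  1.092 -1.268  0.083  1.261  2.002 -0.087] [0.324 0.834 0.299] lean 2.0792417612796976 az 20.223226487339506
[[ 0.034  0.354  0.935]
 [ 0.013  0.935 -0.355]
 [-0.999  0.024  0.027]]
```

Call:
{"method": "drive_tool", "body": {"commands": [[-0.4,0.2,0,0],[-0.4,0.2,0,0],[-0.4,0.2,0,0],[-0.4,0.2,0,0],[-0.4,0.2,0,0],[-0.4,0.2,0,0]]}}

```text
clock: 3.1
ee_pos: [0.3146, 0.8145, 0.359]
tcp_rot: [0.311, 1.515, -0.251]
wrist_force: [0.4, -0.0, -0.0]
grip_width: 0.0919
```

```bash
python3 st.py
```

```text
3.1 [-1.279  1.013  0.006  0.084  0.03   2.002 -0.052] [0.315 0.815 0.359] lean 3.0273504648533334 az 35.20206526253402
[[ 0.043  0.351  0.935]
 [ 0.03   0.935 -0.353]
 [-0.999  0.044  0.03 ]]
```

Call:
{"method": "drive_tool", "body": {"commands": [[-0.4,0,0,0],[-0.4,0,0,0]]}}

```text
clock: 3.3
ee_pos: [0.3115, 0.8088, 0.4016]
tcp_rot: [0.345, 1.507, -0.216]
wrist_force: [0.9, 0.5, 0.1]
grip_width: 0.0918
```

Call:
{"method": "drive_tool", "body": {"commands": [[-0.4,0,0,0],[-0.4,0,0,0]]}}

```text
clock: 3.5
ee_pos: [0.3071, 0.7996, 0.4601]
tcp_rot: [0.397, 1.492, -0.162]
wrist_force: [0.6, 0.7, 0.1]
grip_width: 0.0919
```

```bash
python3 st.py
```

```text
3.5 [-1.302  0.906  0.409  0.083 -0.345  2.002 -0.032] [0.307 0.8   0.46 ] lean 9.19756810414612 az 58.946614926829774
[[ 0.082  0.346  0.935]
 [ 0.137  0.925 -0.355]
 [-0.987  0.157  0.029]]
```

```bash
cat > go.py <<'E'
# usage: go.py x y z [dturn_deg]  -> tool-frame shift of TCP to goal
import sys; from h import *
np.set_printoptions(precision=3,suppress=True)
s=monitor.read_state();M=Rm(s['tcp_rot']);g=np.array(list(map(float,sys.argv[1:4])))
print(s['clock'],s['joints'],s['ee_pos'],'lean',np.degrees(np.arccos(-M[2,0])),'az',np.degrees(np.arctan2(M[1,0],M[0,0])),'xaxis',M[:,0],'y',M[:,1])
print('shift',M.T@(g-s['ee_pos']))
E
python3 go.py .86 -.09 .46
cat > b.py <<'E'
from h import *
c=read_camera('top'); save(c,'t1.png',(140,150,370,250),3.4)
c=read_camera('scene'); save(c,'s1.png',(260,140,390,260),5)
E
python3 b.py
```

```text
3.5 [-1.302  0.906  0.409  0.083 -0.345  2.002 -0.032] [0.307 0.8   0.46 ] lean 9.19756810414612 az 58.946614926829774 xaxis [ 0.082  0.137 -0.987] y [0.346 0.925 0.157]
shift [-0.076 -0.631  0.832]
```

View pics/t1.png

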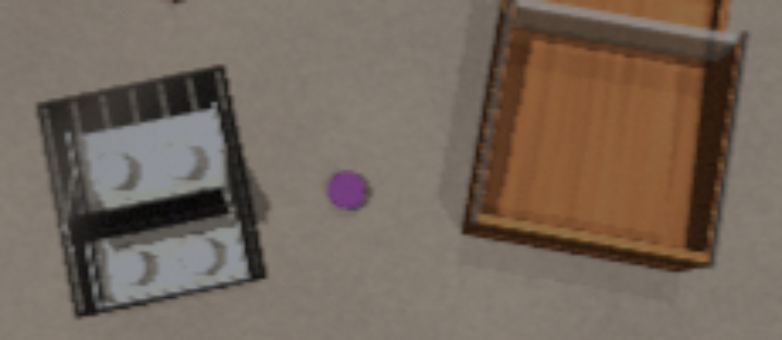

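View pics/s1.png

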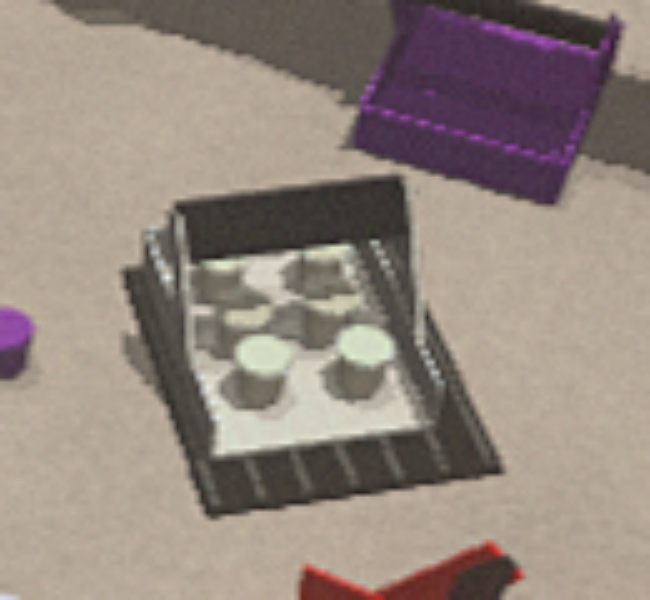

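Call:
{"method": "drive_tool", "body": {"commands": [[-0.004,-0.03,0.04,0],[-0.008,-0.06,0.08,0],[-0.012,-0.09,0.12,0],[-0.016,-0.12,0.16,0],[-0.02,-0.15,0.2,0],[-0.024,-0.18,0.24,0],[-0.028,-0.21,0.28,0],[-0.032,-0.24,0.32,0]]}}

```text
clock: 4.4
ee_pos: [0.4993, 0.4913, 0.4625]
tcp_rot: [0.395, 1.497, -0.158]
wrist_force: [0.7, 0.5, -0.3]
grip_width: 0.0918
```

Call:
{"method": "drive_tool", "body": {"commands": [[-0.004,-0.03,0.04,0],[-0.008,-0.06,0.08,0],[-0.012,-0.09,0.12,0],[-0.016,-0.12,0.16,0],[-0.02,-0.15,0.2,0],[-0.024,-0.18,0.24,0],[-0.028,-0.21,0.28,0],[-0.032,-0.24,0.32,0]]}}

```text
clock: 5.2
ee_pos: [0.7139, 0.1538, 0.4631]
tcp_rot: [0.393, 1.499, -0.155]
wrist_force: [0.4, 0.7, 0.4]
grip_width: 0.0917
```

```bash
python3 go.py .86 -.09 .46; cat > c.py <<'E'
from h import *
np.set_printoptions(precision=3,suppress=True)
import json
c=read_camera('top');f=lambda x,y,z:atz(c,((140+x/3.4)/512,(150+y/3.4)/384),z)[:2]
P=[f(*p,.004) for p in[(38,103),(222,67),(266,278),(80,316)]];print('mat top',np.array(P),np.mean(P,0))
for a,b in((3,0),(2,1)):print(np.degrees(np.arctan2(*(P[b]-P[a])[::-1])))
H=[f(*p,.14) for p in[(465,235),(711,267)]];print('hopper back edge',H,np.degrees(np.arctan2(*(H[0]-H[1])[::-1])))
s=read_camera('scene');g=lambda x,y,z:atz(s,((260+x/5)/512,(140+y/5)/384),z)[:2]
Q=[g(*p,.004) for p in[(122,270),(210,515),(500,470)]];print('mat scene',np.array(Q),(Q[0]+Q[2])/2,np.degrees(np.arctan2(*(Q[1]-Q[0])[::-1])),np.degrees(np.arctan2(*(Q[2]-Q[1])[::-1])))
T=[g(*p,.007) for p in[(213,455),(433,425)]];print('lip',np.array(T),np.mean(T,0),np.degrees(np.arctan2(*(T[1]-T[0])[::-1])))
T=[f(*p,.094+.015) for p in[(78,220),(230,190)]];print('handle top line',np.array(T),np.degrees(np.arctan2(*(T[0]-T[1])[::-1])))
E
python3 c.py
```

```text
5.2 [-0.451  0.529  0.52   0.848 -0.399  1.73   1.133] [0.714 0.154 0.463] lean 9.161467195158483 az 61.412296177431635 xaxis [ 0.076  0.14  -0.987] y [0.339 0.927 0.158]
shift [-0.02  -0.177  0.221]
mat top [[0.567 0.309]
 [0.603 0.141]
 [0.41  0.096]
 [0.373 0.262]] [0.488 0.202]
13.659283273888027
13.301861699689422
hopper back edge [array([ 0.442, -0.076]), array([ 0.419, -0.273])] 83.49117051265213
mat scene [[0.415 0.1  ]
 [0.608 0.144]
 [0.569 0.311]] [0.492 0.205] 13.057550927284565 103.08796425418826
lip [[0.566 0.148]
 [0.539 0.276]] [0.553 0.212] 102.0256968763001
handle top line [[0.451 0.245]
 [0.478 0.119]] 102.13618206511015
```

Call:
{"method": "drive_tool", "body": {"commands": [[-0.003,-0.024,0.042,0],[-0.006,-0.048,0.084,0],[-0.009,-0.072,0.126,0],[-0.012,-0.096,0.168,0],[-0.014,-0.118,0.21,0],[-0.1,-0.118,0.21,0],[-0.2,-0.118,0.21,0]]}}

```text
clock: 6.0
ee_pos: [0.8088, -0.0427, 0.4816]
tcp_rot: [0.405, 1.464, -0.168]
wrist_force: [-1.0, 1.3, 1.1]
grip_width: 0.092
```

Call:
{"method": "drive_tool", "body": {"commands": [[-0.4,0,0,0],[-0.4,0,0,0],[-0.4,0,0,0]]}}

```text
clock: 6.3
ee_pos: [0.7437, -0.0498, 0.5612]
tcp_rot: [0.409, 1.42, -0.162]
wrist_force: [-0.4, 0.5, -0.1]
grip_width: 0.0922
```

```bash
python3 go.py .86 -.03 .5
```

```text
6.3 [ 0.044  0.633  0.133  0.363 -0.257  2.002  1.22 ] [ 0.744 -0.05   0.561] lean 11.683796366912405 az 40.895824622436756 xaxis [ 0.153  0.133 -0.979] y [0.349 0.92  0.179]
shift [0.08  0.048 0.094]
```

Call:
{"method": "drive_tool", "body": {"commands": [[-0.4,0.05,0.2,0],[-0.4,0.05,0.2,0]]}}

```text
clock: 6.5
ee_pos: [0.7373, -0.0586, 0.5924]
tcp_rot: [0.415, 1.368, -0.155]
wrist_force: [0.2, 0.3, 1.2]
grip_width: 0.0919
```

Call:
{"method": "drive_tool", "body": {"commands": [[-0.4,0.05,0.2,0],[-0.4,0.05,0.2,0]]}}

```text
clock: 6.7
ee_pos: [0.7282, -0.0675, 0.6233]
tcp_rot: [0.42, 1.317, -0.15]
wrist_force: [-0.8, -0.4, 0.2]
grip_width: 0.0916
```

Call:
{"method": "drive_tool", "body": {"commands": [[-0.4,0.05,0.2,0],[-0.4,0.05,0.2,0]]}}

```text
clock: 6.9
ee_pos: [0.7155, -0.0755, 0.6558]
tcp_rot: [0.424, 1.265, -0.146]
wrist_force: [-0.5, -0.4, 1.1]
grip_width: 0.092
```

```bash
python3 go.py .86 -.03 .5
```

```text
6.9 [ 0.086  0.537  0.162  0.309 -0.298  2.002  1.238] [ 0.715 -0.076  0.656] lean 19.156891633898873 az 22.25781403354496 xaxis [ 0.304  0.124 -0.945] y [0.336 0.914 0.228]
shift [0.197 0.055 0.074]
```

Call:
{"method": "drive_tool", "body": {"commands": [[-0.4,0.05,0.25,0],[-0.4,0.05,0.25,0]]}}

```text
clock: 7.1
ee_pos: [0.7074, -0.0859, 0.6847]
tcp_rot: [0.428, 1.212, -0.142]
wrist_force: [-0.8, 0.9, 0.2]
grip_width: 0.0922
```

Call:
{"method": "drive_tool", "body": {"commands": [[-0.4,0.05,0.25,0],[-0.4,0.05,0.25,0]]}}

```text
clock: 7.3
ee_pos: [0.6965, -0.096, 0.7136]
tcp_rot: [0.431, 1.161, -0.138]
wrist_force: [-0.8, -0.3, -0.2]
grip_width: 0.0918
```

Call:
{"method": "drive_tool", "body": {"commands": [[-0.4,0.05,0.25,0],[-0.4,0.05,0.25,0]]}}

```text
clock: 7.5
ee_pos: [0.6823, -0.1055, 0.7425]
tcp_rot: [0.434, 1.11, -0.136]
wrist_force: [0.5, -0.3, 0.3]
grip_width: 0.0917
```

Call:
{"method": "drive_tool", "body": {"commands": [[-0.4,0.05,0.25,0],[-0.4,0.05,0.25,0]]}}

```text
clock: 7.7
ee_pos: [0.6655, -0.1143, 0.7711]
tcp_rot: [0.436, 1.061, -0.133]
wrist_force: [-1.5, -0.5, 0.5]
grip_width: 0.092
```

```bash
python3 go.py .46 .19 .25
```

```text
7.7 [ 0.17   0.431  0.223  0.223 -0.398  2.002  1.267] [ 0.665 -0.114  0.771] lean 29.972590977681744 az 11.726674173271626 xaxis [ 0.489  0.102 -0.866] y [0.312 0.907 0.283]
shift [ 0.382  0.065 -0.506]
```

Call:
{"method": "drive_tool", "body": {"commands": [[-0.1,0.05,0,0],[-0.2,0.1,0,0],[-0.3,0.15,0,0],[-0.4,0.2,0,0]]}}

```text
clock: 8.1
ee_pos: [0.5841, -0.0451, 0.8292]
tcp_rot: [0.441, 1.014, -0.126]
wrist_force: [-0.1, 0.7, -0.4]
grip_width: 0.092
```

```bash
python3 go.py .46 .19 .25
```

```text
8.1 [ 0.014  0.253  0.193  0.336 -0.272  2.002  1.175] [ 0.584 -0.045  0.829] lean 32.624175631477875 az 10.662450510249295 xaxis [ 0.53   0.1   -0.842] y [0.303 0.905 0.298]
shift [ 0.445  0.003 -0.456]
```

Call:
{"method": "drive_tool", "body": {"commands": [[-0.3,0.3,0.2,0],[-0.3,0.3,0.2,0],[-0.3,0.3,0.2,0]]}}

```text
clock: 8.4
ee_pos: [0.5881, 0.0086, 0.8547]
tcp_rot: [0.447, 0.963, -0.115]
wrist_force: [0.5, -0.4, 0.6]
grip_width: 0.0916
```

```bash
python3 go.py .46 .19 .25
```

```text
8.4 [-0.178  0.257  0.374  0.278 -0.312  2.002  1.104] [0.588 0.009 0.855] lean 35.55818871468192 az 10.031522364538585 xaxis [ 0.573  0.101 -0.814] y [0.29  0.903 0.317]
shift [ 0.437 -0.065 -0.469]
```

Call:
{"method": "drive_tool", "body": {"commands": [[0.03,-0.007,-0.034,0.12],[0.06,-0.014,-0.068,0.24],[0.09,-0.021,-0.102,0.36],[0.12,-0.028,-0.136,0.48],[0.15,-0.035,-0.17,0.6],[0.18,-0.042,-0.204,0.72],[0.21,-0.049,-0.238,0.86],[0.24,-0.056,-0.272,0.995]], "hand": 0.55}}

```text
clock: 9.2
ee_pos: [0.5061, 0.0891, 0.5359]
tcp_rot: [1.358, 0.854, -0.607]
wrist_force: [0.8, 0.8, 0.8]
grip_width: 0.0507
```

```bash
python3 go.py .402 .181 .18;python3 go.py .37 .175 .25|tail -1
```

```text
9.2 [-0.504 -0.285  0.088  1.721  0.182  1.102 -0.272] [0.506 0.089 0.536] lean 35.60730697031905 az 9.962131330659442 xaxis [ 0.573  0.101 -0.813] y [0.801 0.139 0.582]
shift [ 0.239 -0.278 -0.108]
shift [ 0.163 -0.264 -0.108]
```

Call:
{"method": "drive_tool", "body": {"commands": [[0.03,-0.035,-0.014,0],[0.06,-0.07,-0.027,0],[0.09,-0.105,-0.041,0],[0.12,-0.14,-0.054,0],[0.15,-0.175,-0.068,0],[0.18,-0.21,-0.081,0],[0.21,-0.245,-0.095,0],[0.239,-0.278,-0.108,0]]}}

```text
clock: 10.0
ee_pos: [0.4096, 0.1709, 0.2035]
tcp_rot: [1.35, 0.843, -0.61]
wrist_force: [2.0, -0.2, 0.3]
grip_width: 0.0505
```

```bash
python3 go.py .471 .193 .079; cat > d.py <<'E'
from h import *
np.set_printoptions(precision=3,suppress=True)
c={n:read_camera(n) for n in('wrist','scene','top')}; save(c['wrist'],'w1.png',None,1.2)
print(c['wrist']['xyz'])
for q,z in(('tray_grip',.094),('tray_lip',.007),('tray_mid',.022)):
  for n in c:
    for r in finder.pinpoint(q,n)[:3]:
        print(q,n,round(r['score'],2),np.array(r['position'])*[512,384],atz(c[n],r['position'],z))
E
python3 d.py
```

```text
10.0 [-0.246 -0.148 -0.539  2.459  0.788  0.407 -1.297] [0.41  0.171 0.204] lean 35.75959300084656 az 8.788571447774316 xaxis [ 0.578  0.089 -0.811] y [0.799 0.144 0.584]
shift [ 0.138 -0.021 -0.013]
[0.287 0.225 0.358]
tray_grip wrist 0.71 [388.608 150.797] [0.766 0.236 0.094]
tray_grip wrist 0.6 [233.114 168.691] [0.46  0.189 0.094]
tray_grip scene 0.81 [314.88  185.587] [0.469 0.181 0.094]
tray_grip scene 0.79 [347.699 270.912] [0.767 0.24  0.094]
tray_grip scene 0.68 [360.192 141.504] [0.26  0.339 0.094]
tray_grip top 0.92 [131.174 282.394] [0.26  0.33  0.094]
tray_grip top 0.91 [183.398 213.888] [0.456 0.19  0.094]
tray_grip top 0.89 [169.574 106.598] [0.774 0.242 0.094]
tray_lip wrist 0.68 [254.31  149.798] [0.55  0.208 0.007]
tray_lip wrist 0.57 [320.205 184.819] [0.713 0.157 0.007]
tray_lip scene 0.96 [365.722 148.8  ] [0.188 0.381 0.007]
tray_lip scene 0.93 [324.915 230.899] [0.564 0.212 0.007]
tray_lip scene 0.64 [308.378 278.515] [0.73  0.155 0.007]
tray_lip top 0.96 [200.806 134.208] [0.715 0.159 0.007]
tray_lip top 0.92 [120.32  311.194] [0.168 0.382 0.007]
tray_lip top 0.79 [185.19  185.088] [0.553 0.202 0.007]
tray_mid wrist 0.89 [210.483 158.4  ] [0.47  0.191 0.022]
tray_mid wrist 0.88 [346.675 151.91 ] [0.752 0.224 0.022]
tray_mid scene 0.84 [318.106 202.406] [0.465 0.198 0.022]
tray_mid scene 0.82 [356.813 156.288] [0.247 0.341 0.022]
tray_mid scene 0.76 [337.51  285.888] [0.761 0.226 0.022]
tray_mid top 0.87 [133.325 287.117] [0.241 0.343 0.022]
tray_mid top 0.86 [178.893 119.693] [0.757 0.227 0.022]
tray_mid top 0.81 [185.19 206.4 ] [0.485 0.197 0.022]
```

View pics/w1.png

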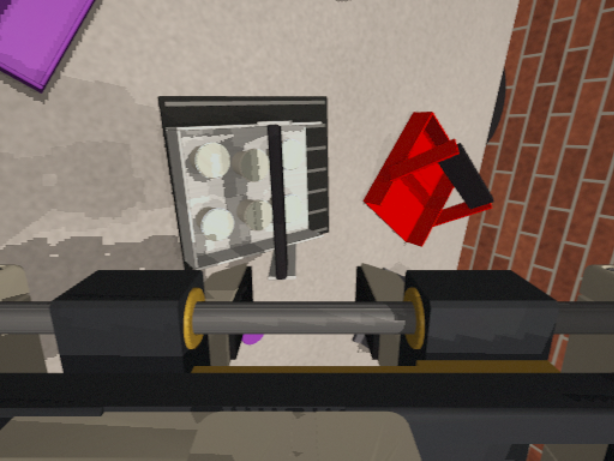

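Call:
{"method": "drive_tool", "body": {"commands": [[0.01,-0.015,-0.011,0],[0.03,-0.021,-0.011,0],[0.05,-0.021,-0.011,0],[0.07,-0.021,-0.011,0],[0.09,-0.021,-0.011,0],[0.09,-0.021,-0.011,0]]}}

```text
clock: 11.2
ee_pos: [0.4466, 0.1871, 0.1199]
tcp_rot: [1.354, 0.841, -0.613]
wrist_force: [-0.5, 1.1, -0.7]
grip_width: 0.0503
```

```bash
python3 go.py .471 .191 .079; cat > e.py <<'E'
from h import *
import sys
c=read_camera('wrist'); save(c,sys.argv[1],None,1.2)
E
python3 e.py w2.png
```

```text
11.2 [-0.211  0.16  -0.654  2.515  1.617  0.475 -2.16 ] [0.447 0.187 0.12 ] lean 35.76079641465331 az 8.70371823148223 xaxis [ 0.578  0.088 -0.811] y [0.799 0.139 0.584]
shift [ 0.048 -0.004 -0.   ]
```

View pics/w2.png

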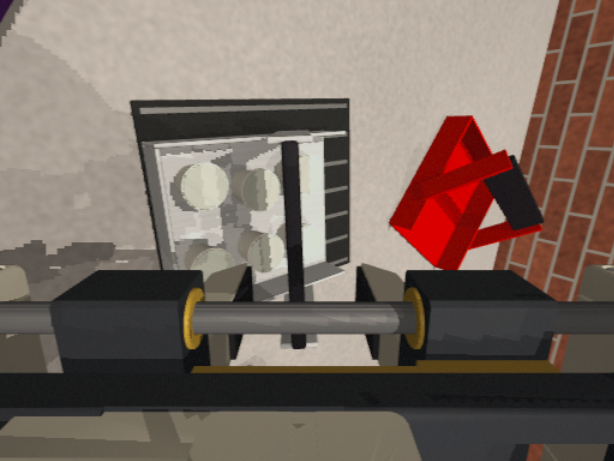

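```bash
python3 - <<'E'
from h import *
np.set_printoptions(precision=1,suppress=True)
c=read_camera('wrist'); s=monitor.read_state()
for p in (s['ee_pos'],[.471,.191,.079],[.460,.189,.094]):print(proj(c,p)*1.2)
for k in(-.068,.068):
  for m in(-.018,.018):
    print(k,m,proj(c,[.460-.208*k,.189+.978*k,.094+m*.82]+np.array([-.57*m,-.12*m,0]))*1.2)
T=[atz(c,(x/614.4,y/460.8),.094+.015)[:2] for x,y in[(283,140),(290,348)]];np.set_printoptions(precision=4);print(T)
E
```

```text
[303.2 260.7]
[297.5 236. ]
[296.6 244.5]
-0.068 -0.018 [300.  319.1]
-0.068 0.018 [299.8 348.4]
0.068 -0.018 [293.2 137.9]
0.068 0.018 [291.8 141.1]
[array([0.4296, 0.2531]), array([0.4553, 0.1226])]
```

Call:
{"method": "drive_tool", "body": {"commands": [[0.012,-0.004,0,0],[0.024,-0.004,0,0],[0.036,-0.004,0,0],[0.046,-0.004,0,0],[0.046,-0.004,0,0]]}}

```text
clock: 11.8
ee_pos: [0.4694, 0.1904, 0.0821]
tcp_rot: [1.354, 0.84, -0.612]
wrist_force: [-0.6, 0.4, -1.2]
grip_width: 0.0503
```

Call:
{"method": "drive_tool", "body": {"commands": [[0,0,0,0],[0,0,0,0],[0,0,0,0],[0,0,0,0],[0,0,0,0]], "hand": 0}}

```text
clock: 12.3
ee_pos: [0.4694, 0.1904, 0.0824]
tcp_rot: [1.354, 0.84, -0.612]
wrist_force: [-0.7, -1.2, 0.2]
grip_width: 0.0152
```

```bash
python3 go.py .471 .191 .279
```

```text
12.3 [-0.204  0.31  -0.66   2.517  1.859  0.57  -2.374] [0.469 0.19  0.082] lean 35.870619441522095 az 8.642480822395433 xaxis [ 0.579  0.088 -0.81 ] y [0.798 0.139 0.586]
shift [-0.158  0.116  0.002]
```

Call:
{"method": "drive_tool", "body": {"commands": [[0,0,0,0],[0,0,0,0],[0,0,0,0],[0,0,0,0]]}}

```text
clock: 12.7
ee_pos: [0.4692, 0.1904, 0.0824]
tcp_rot: [1.354, 0.84, -0.612]
wrist_force: [-5.6, -0.9, 6.0]
grip_width: 0.0005
```

```bash
python3 go.py .471 .191 .182
```

```text
12.7 [-0.204  0.31  -0.661  2.518  1.859  0.57  -2.374] [0.469 0.19  0.082] lean 35.856152471250375 az 8.650536941215275 xaxis [ 0.579  0.088 -0.81 ] y [0.798 0.14  0.586]
shift [-0.08   0.06   0.001]
```

```bash
python3 e.py w3.png; python3 - <<'E'
from h import *
c=read_camera('scene');save(c,'s3.png',(230,110,400,250),4.5)
E
```

```text
(no output)
```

View pics/w3.png

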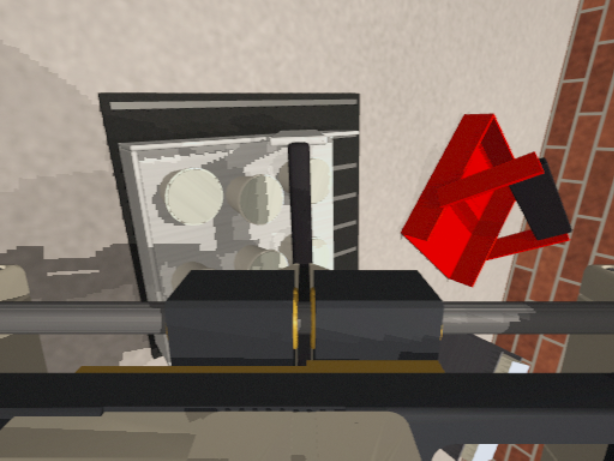

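View pics/s3.png

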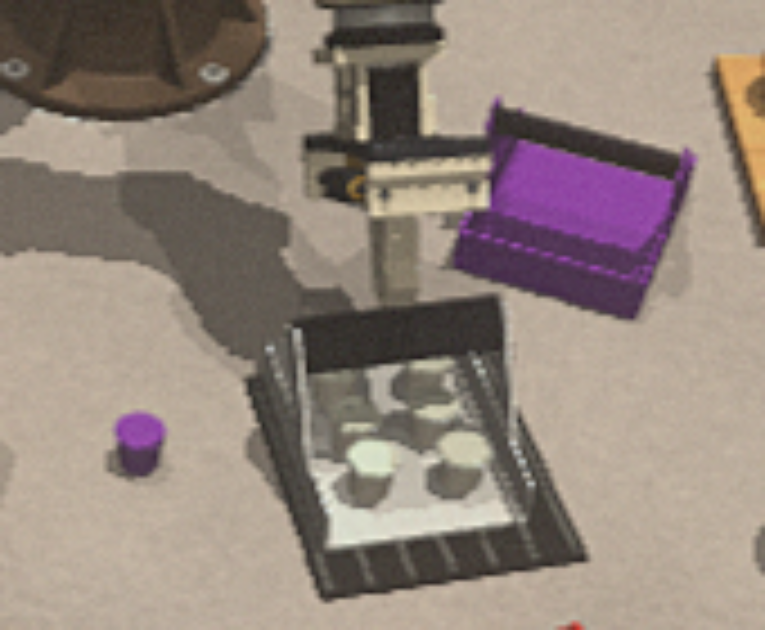

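```bash
python3 - <<'E'
from h import *
np.set_printoptions(precision=3,suppress=True)
c=read_camera('scene'); s=monitor.read_state();M=Rm(s['tcp_rot']);p=s['ee_pos']
f=lambda q:(proj(c,q)-[230,110])*4.5
print('tcp',f(p),'grasp pt',f(p-.0188*M[:,0]), 'back5cm',f(p-.05*M[:,0]))
for n in('scene','top'):
  c=read_camera(n)
  for q in('tray_grip','tray_lip','tray_mid'):
    for r in finder.pinpoint(q,n)[:3]:print(q,n,round(r['score'],2),np.array(r['position'])*[512,384],atz(c,r['position'],dict(tray_grip=.094,tray_lip=.007,tray_mid=.022)[q]))
c=read_camera('scene')
# handle bar edges in crop: top-left(288,325) top-right(500,297) bot-left(303,373) bot-right(505,345)
g=lambda x,y,z:atz(c,((230+x/4.5)/512,(110+y/4.5)/384),z)
print('lip corners',g(325,547,.007),g(528,517,.007))
for (x,y) in((290,325),(500,297)):print([g(x,y,z) for z in(.094,.109)])
for (x,y) in((305,374),(507,345)):print([g(x,y,z) for z in(.079,.094)])
E
```

```text
tcp [395.121 354.143] grasp pt [393.773 325.161] back5cm [391.524 276.818]
tray_grip scene 0.79 [317.798 184.704] [0.465 0.189 0.094]
tray_grip scene 0.67 [360.704 141.696] [0.261 0.34  0.094]
tray_grip scene 0.57 [348.006 271.488] [0.769 0.241 0.094]
tray_lip scene 0.88 [310.886 278.592] [0.73  0.161 0.007]
tray_lip scene 0.77 [365.21  143.808] [0.161 0.383 0.007]
tray_lip scene 0.64 [325.478 228.71 ] [0.555 0.214 0.007]
tray_mid scene 0.93 [318.822 203.789] [0.471 0.199 0.022]
tray_mid scene 0.84 [337.101 286.694] [0.764 0.224 0.022]
tray_mid scene 0.69 [326.093 226.982] [0.562 0.213 0.022]
tray_grip top 0.93 [169.677 110.515] [0.762 0.242 0.094]
tray_grip top 0.7 [177.101 194.688] [0.511 0.21  0.094]
tray_grip top 0.65 [ 95.898 184.896] [0.536 0.447 0.094]
tray_lip top 0.87 [118.989 310.31 ] [0.171 0.386 0.007]
tray_lip top 0.75 [199.219 131.213] [0.725 0.164 0.007]
tray_lip top 0.64 [184.883 186.317] [0.549 0.203 0.007]
tray_mid top 0.96 [134.093 288.115] [0.238 0.34  0.022]
tray_mid top 0.92 [185.395 208.205] [0.479 0.196 0.022]
tray_mid top 0.69 [180.122 116.506] [0.767 0.223 0.022]
lip corners [0.569 0.147 0.007] [0.539 0.278 0.007]
[array([0.457, 0.123, 0.094]), array([0.473, 0.121, 0.109])]
[array([0.425, 0.261, 0.094]), array([0.442, 0.257, 0.109])]
[array([0.486, 0.132, 0.079]), array([0.501, 0.13 , 0.094])]
[array([0.455, 0.264, 0.079]), array([0.47 , 0.26 , 0.094])]
```

```bash
python3 - <<'E'
from h import *
np.set_printoptions(precision=1,suppress=True)
c=read_camera('scene')
M=Rm([.297,1.55,-.299]);p=np.array([.232,.58,.193])
for k in(-.046,0,.046):
  for a in(0,-.03):print(k,a,proj(c,p+k*M[:,1]+a*M[:,0])*1.5)
w=read_camera('wrist');s=monitor.read_state();M=Rm(s['tcp_rot']);p=s['ee_pos'];print(w['intrinsics'])
print('w tcp',proj(w,p)*1.2,'back.03',proj(w,p-.03*M[:,0])*1.2,'back15mm',proj(w,p-.015*M[:,1])*1.2,'side',proj(w,p+.01*M[:,2])*1.2,proj(w,p-.01*M[:,2])*1.2)
for k in(-.068,.068):
  for m in(-.018,.018):
    print(k,m,proj(w,[.464-.208*k,.193+.978*k,.094+m*.82]+np.array([-.57*m,-.12*m,0]))*1.2)
im=read_camera('scene')['image'];cv2.imwrite('pics/z.png',cv2.resize(im[150:200,290:350,::-1],None,fx=12,fy=12,interpolation=cv2.INTER_CUBIC))
E
```

```text
-0.046 0 [641.7 163.2]
-0.046 -0.03 [645.6 150.9]
0 0 [664.6 168.5]
0 -0.03 [668.9 156.2]
0.046 0 [688.  173.9]
0.046 -0.03 [692.5 161.5]
[[290.9   0.  253. ]
 [  0.  290.9 190.5]
 [  0.    0.    1. ]]
w tcp [302.5 260.4] back.03 [302.3 281.6] back15mm [276.8 260.4] side [302.5 276.2] [302.5 244. ]
-0.068 -0.018 [310.  347.6]
-0.068 0.018 [311.7 388.3]
0.068 -0.018 [304.  132.6]
0.068 0.018 [304.8 135.6]
```

View pics/z.png

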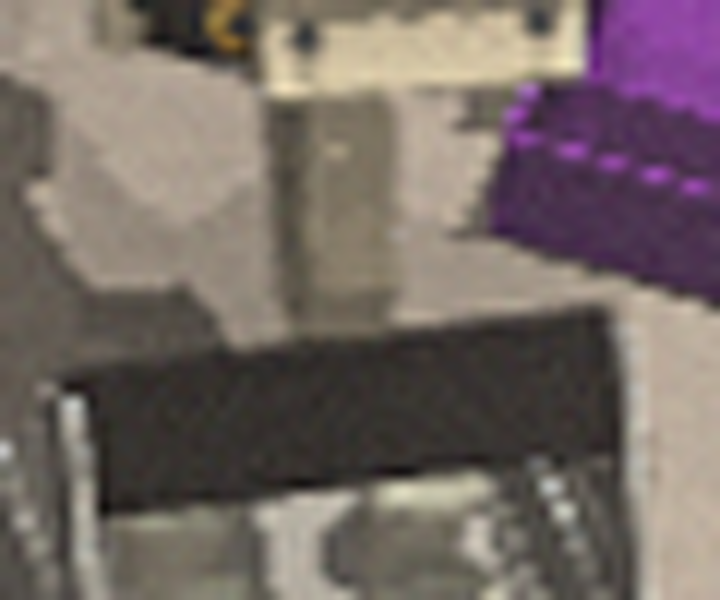

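Call:
{"method": "drive_tool", "body": {"commands": [[0,0,0,0],[0,0,0,0],[0,0,0,0],[0,0,0,0]], "hand": 0.5}}

```text
clock: 13.85
ee_pos: [0.4692, 0.1903, 0.0823]
tcp_rot: [1.354, 0.84, -0.612]
wrist_force: [0.1, -0.6, -0.5]
grip_width: 0.0275
```

Call:
{"method": "drive_tool", "body": {"commands": [[0.01,0.002,0,0],[0.02,0.002,0,0],[0.028,0.002,0,0],[0.028,0.002,0,0]]}}

```text
clock: 14.25
ee_pos: [0.4871, 0.1929, 0.0598]
tcp_rot: [1.354, 0.841, -0.614]
wrist_force: [-0.7, -0.6, -0.6]
grip_width: 0.0459
```

Call:
{"method": "drive_tool", "body": {"commands": [[0,0,0,0],[0,0,0,0],[0,0,0,0],[0,0,0,0],[0,0,0,0],[0,0,0,0],[0,0,0,0]], "hand": 0}}

```text
clock: 14.95
ee_pos: [0.487, 0.1926, 0.0597]
tcp_rot: [1.353, 0.84, -0.614]
wrist_force: [-0.5, -1.0, 0.9]
grip_width: 0.01
```

```bash
python3 go.py .49 .193 .182
```

```text
14.95 [-0.19   0.4   -0.657  2.502  1.957  0.623 -2.437] [0.487 0.193 0.06 ] lean 35.75614149744554 az 8.565871640866556 xaxis [ 0.578  0.087 -0.812] y [0.8   0.139 0.584]
shift [-0.097  0.074  0.001]
```

Call:
{"method": "drive_tool", "body": {"commands": [[-0.004,0.003,0,0],[-0.012,0.009,0,0],[-0.022,0.016,0,0],[-0.034,0.024,0,0],[-0.046,0.033,0,0],[-0.056,0.04,0,0],[-0.062,0.045,0,0],[-0.065,0.047,0,0]]}}

```text
clock: 15.75
ee_pos: [0.4869, 0.1938, 0.1409]
tcp_rot: [1.354, 0.84, -0.613]
wrist_force: [0.4, -0.8, -4.9]
grip_width: 0.0098
```

```bash
python3 go.py .49 .193 .26; python3 - <<'E'
from h import *
c=read_camera('scene');save(c,'s4.png',(230,110,400,250),4.5)
E
```

```text
15.75 [-0.198  0.156 -0.582  2.418  1.471  0.424 -1.925] [0.487 0.194 0.141] lean 35.804429523423394 az 8.650104685619768 xaxis [ 0.578  0.088 -0.811] y [0.799 0.139 0.585]
shift [-0.095  0.072  0.003]
```

View pics/s4.png

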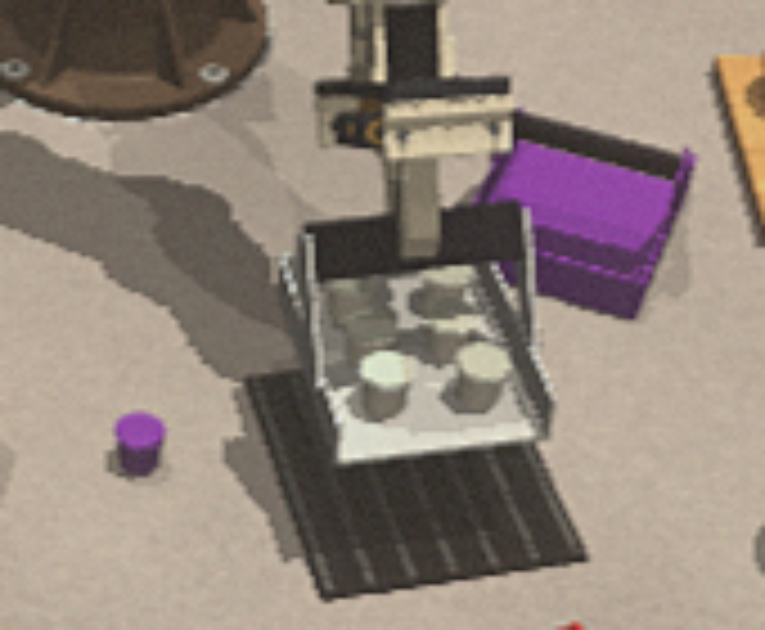

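```bash
cat > plan.py <<'E'
from h import *
np.set_printoptions(precision=3,suppress=True)
Mg=Rm([1.353,.84,-.614]);pg=np.array([.487,.1926,.0597])
a=np.radians(10);Rt=R.from_euler('z',a).as_matrix();mid=np.array([.475,.194,.022])
Rtt=Mg.T@Rt;mtt=Mg.T@(mid-pg)     # tray in tool
def tray(M,p):return M@Rtt,p+M@mtt
s=monitor.read_state();M0=Rm(s['tcp_rot']);p0=s['ee_pos']
def st():
    T,m=tray(M0,p0);lip=m+T@[.08,0,-.015]
    print(s['clock'],'j',s['joints'],'p',p0,'tilt',np.degrees(np.arccos(T[2,2])),'Tx',T[:,0],'lip',lip,'mid',m,'yaw',np.degrees(np.arctan2(T[1,0],T[0,0])),'F',s['wrist_force'],s['grip_width'])
H=np.array([.534,-.193])
def pose(phi,E,zmin): # TCP for turn phi(rad, abs from M0) with exit point above E, lowest corner at zmin
    M=M0@R.from_euler('x',phi).as_matrix();T,m=tray(M,np.zeros(3))
    ex=m+T@[.08,.045 if phi<0 else -.045,-.015]
    low=min((m+T@[x,y,-.018])[2] for x in(-.08,.08) for y in(-.068,.068))
    h=T[:2,0]/(np.linalg.norm(T[:2,0])+1e-9)
    t=np.r_[E-.025*h-ex[:2],zmin-low]
    return M,t,T
if __name__=='__main__':
    st()
    for d in range(0,-171,-15):
        M,t,T=pose(np.radians(d),H,.16);print(d,t,'shift',M0.T@(t-p0),'tilt',np.degrees(np.arccos(T[2,2])),'Tx',T[:,0])
E
python3 plan.py
```

```text
15.8 j [-0.198  0.156 -0.582  2.418  1.471  0.424 -1.924] p [0.487 0.194 0.141] tilt 0.07977850183681892 Tx [0.985 0.174 0.001] lip [0.554 0.209 0.088] mid [0.475 0.195 0.103] yaw 10.03642728052697 F [-0.586  0.185 -3.953] 0.009787414924931239
0 [ 0.435 -0.168  0.216] shift [-0.123 -0.048  0.349] tilt 0.07977850183681892 Tx [0.985 0.174 0.001]
-15 [ 0.464 -0.265  0.227] shift [-0.124 -0.032  0.449] tilt 8.695559939769161 Tx [ 0.926  0.377 -0.019]
-30 [ 0.478 -0.268  0.239] shift [-0.125 -0.015  0.455] tilt 17.35243774954191 Tx [ 0.827  0.557 -0.07 ]
-45 [ 0.492 -0.267  0.25 ] shift [-0.126  0.003  0.457] tilt 25.807057064321164 Tx [ 0.695  0.703 -0.148]
-60 [ 0.505 -0.262  0.259] shift [-0.125  0.02   0.454] tilt 33.94935050829631 Tx [ 0.539  0.805 -0.249]
-75 [ 0.516 -0.254  0.266] shift [-0.124  0.034  0.447] tilt 41.65953022413095 Tx [ 0.369  0.855 -0.365]
-90 [ 0.525 -0.242  0.271] shift [-0.122  0.046  0.437] tilt 48.805968524334205 Tx [ 0.197  0.85  -0.488]
-105 [ 0.531 -0.228  0.273] shift [-0.119  0.053  0.425] tilt 55.24474558652859 Tx [ 0.034  0.791 -0.61 ]
-120 [ 0.534 -0.214  0.272] shift [-0.114  0.057  0.411] tilt 60.82197974192423 Tx [-0.108  0.682 -0.723]
-135 [ 0.535 -0.198  0.267] shift [-0.109  0.058  0.396] tilt 65.38023179941334 Tx [-0.219  0.529 -0.819]
-150 [ 0.535 -0.182  0.261] shift [-0.102  0.056  0.38 ] tilt 68.76985472454393 Tx [-0.293  0.344 -0.892]
-165 [ 0.532 -0.164  0.251] shift [-0.095  0.051  0.361] tilt 70.86475207196418 Tx [-0.323  0.139 -0.936]
```

Call:
{"method": "drive_tool", "body": {"commands": [[-0.008,0.006,0.002,0],[-0.024,0.017,0.007,0],[-0.042,0.029,0.017,0],[-0.06,0.04,0.032,0],[-0.077,0.05,0.05,0],[-0.09,0.058,0.071,0],[-0.1,0.062,0.093,0],[-0.107,0.065,0.115,0]]}}

```text
clock: 16.6
ee_pos: [0.495, 0.082, 0.2661]
tcp_rot: [1.353, 0.841, -0.613]
wrist_force: [0.5, -1.2, -4.8]
grip_width: 0.0098
```

```bash
python3 plan.py|head -1;python3 go.py .485 -.26 .27|tail -1
```

```text
16.6 j [-0.091 -0.166 -0.239  2.298  0.183  0.396 -0.316] p [0.495 0.082 0.266] tilt 0.019662888361428998 Tx [ 0.985  0.175 -0.   ] lip [0.562 0.097 0.213] mid [0.483 0.083 0.228] yaw 10.087206334486694 F [ 0.515 -1.207 -4.837] 0.009781054920610002
shift [-0.039 -0.054  0.336]
```

Call:
{"method": "drive_tool", "body": {"commands": [[-0.002,-0.003,0.02,0],[-0.005,-0.007,0.042,0],[-0.008,-0.011,0.066,0],[-0.01,-0.015,0.092,0],[-0.013,-0.019,0.118,0],[-0.017,-0.023,0.144,0],[-0.02,-0.027,0.168,0],[-0.022,-0.031,0.19,0]]}}

```text
clock: 17.4
ee_pos: [0.4878, -0.1125, 0.2672]
tcp_rot: [1.353, 0.843, -0.613]
wrist_force: [0.7, 0.3, -5.4]
grip_width: 0.0098
```

Call:
{"method": "drive_tool", "body": {"commands": [[-0.002,-0.003,0.02,0],[-0.005,-0.007,0.042,0],[-0.008,-0.011,0.066,0],[-0.01,-0.015,0.09,0],[-0.012,-0.018,0.11,0],[-0.014,-0.021,0.126,0],[-0.016,-0.023,0.138,0],[-0.017,-0.023,0.144,0]]}}

```text
clock: 18.2
ee_pos: [0.4834, -0.2588, 0.2695]
tcp_rot: [1.353, 0.843, -0.61]
wrist_force: [0.1, 1.9, -3.8]
grip_width: 0.0097
```

```bash
python3 plan.py
```

```text
18.2 j [-0.562 -0.076  1.3    2.161 -0.658  0.702  1.371] p [ 0.483 -0.259  0.27 ] tilt 0.13722585975491097 Tx [0.984 0.178 0.001] lip [ 0.55  -0.243  0.217] mid [ 0.471 -0.257  0.232] yaw 10.227657265128776 F [ 0.066  1.89  -3.798] 0.009670112114501672
0 [ 0.435 -0.169  0.216] shift [ 0.023 -0.058 -0.097] tilt 0.13722585975491097 Tx [0.984 0.178 0.001]
-15 [ 0.464 -0.265  0.227] shift [ 0.023 -0.041  0.003] tilt 8.637718332742956 Tx [ 0.925  0.38  -0.018]
-30 [ 0.478 -0.269  0.239] shift [ 0.021 -0.024  0.008] tilt 17.297052335817998 Tx [ 0.825  0.56  -0.069]
-45 [ 0.492 -0.268  0.249] shift [ 0.02  -0.006  0.01 ] tilt 25.75488160309123 Tx [ 0.693  0.706 -0.147]
-60 [ 0.505 -0.262  0.259] shift [0.021 0.011 0.007] tilt 33.901165618858506 Tx [ 0.536  0.807 -0.248]
-75 [ 0.516 -0.254  0.266] shift [0.022 0.025 0.   ] tilt 41.616175023505875 Tx [ 0.366  0.857 -0.364]
-90 [ 0.525 -0.242  0.271] shift [ 0.024  0.036 -0.01 ] tilt 48.768344885561326 Tx [ 0.194  0.852 -0.487]
-105 [ 0.531 -0.229  0.273] shift [ 0.028  0.044 -0.022] tilt 55.213802771147904 Tx [ 0.031  0.792 -0.61 ]
-120 [ 0.534 -0.214  0.272] shift [ 0.032  0.048 -0.036] tilt 60.79867340029169 Tx [-0.11   0.682 -0.723]
-135 [ 0.535 -0.199  0.267] shift [ 0.037  0.049 -0.051] tilt 65.36545183854467 Tx [-0.221  0.53  -0.819]
-150 [ 0.535 -0.183  0.261] shift [ 0.044  0.046 -0.067] tilt 68.76432394231152 Tx [-0.294  0.344 -0.892]
-165 [ 0.532 -0.164  0.252] shift [ 0.051  0.042 -0.085] tilt 70.86891157079594 Tx [-0.324  0.139 -0.936]
```

```bash
python3 - <<'E'
from plan import *
for d in range(0,181,15):
        M,t,T=pose(np.radians(d),H,.165);print(d,round(np.radians(d),2),t,'shift',M0.T@(t-p0),'tilt',np.degrees(np.arccos(T[2,2])),'Tx',T[:,0])
E
```

```text
0 0.0 [ 0.435 -0.169  0.221] shift [ 0.019 -0.055 -0.097] tilt 0.13722585975491097 Tx [0.984 0.178 0.001]
15 0.26 [ 0.442 -0.157  0.231] shift [ 0.017 -0.041 -0.108] tilt 8.877125813630398 Tx [ 0.999 -0.033 -0.012]
30 0.52 [ 0.453 -0.148  0.241] shift [ 0.015 -0.026 -0.114] tilt 17.532333502180226 Tx [ 0.97  -0.238 -0.056]
45 0.79 [ 0.464 -0.143  0.251] shift [ 0.015 -0.01  -0.118] tilt 25.983119435417017 Tx [ 0.897 -0.424 -0.128]
60 1.05 [ 0.477 -0.142  0.26 ] shift [ 0.015  0.005 -0.117] tilt 34.1192162038998 Tx [ 0.786 -0.576 -0.225]
75 1.31 [ 0.489 -0.144  0.267] shift [ 0.016  0.019 -0.112] tilt 41.82059254347571 Tx [ 0.644 -0.686 -0.338]
90 1.57 [ 0.5   -0.149  0.272] shift [ 0.018  0.03  -0.105] tilt 48.95534220743403 Tx [ 0.482 -0.746 -0.46 ]
105 1.83 [ 0.51  -0.158  0.274] shift [ 0.021  0.038 -0.095] tilt 55.3792717948377 Tx [ 0.31  -0.751 -0.584]
120 2.09 [ 0.518 -0.168  0.274] shift [ 0.025  0.043 -0.084] tilt 60.93829996583812 Tx [ 0.14  -0.701 -0.7  ]
135 2.36 [ 0.525 -0.18   0.271] shift [ 0.03   0.045 -0.071] tilt 65.47495857107832 Tx [-0.017 -0.6   -0.8  ]
150 2.62 [ 0.531 -0.193  0.265] shift [ 0.037  0.045 -0.057] tilt 68.83985049138182 Tx [-0.15  -0.454 -0.878]
165 2.88 [ 0.535 -0.209  0.258] shift [ 0.044  0.042 -0.04 ] tilt 70.90748794500442 Tx [-0.249 -0.274 -0.929]
180 3.14 [ 0.537 -0.231  0.249] shift [ 0.05   0.034 -0.019] tilt 71.5936017828321 Tx [-0.308 -0.072 -0.949]
```

Call:
{"method": "drive_tool", "body": {"commands": [[0,0,-0.01,0.06],[0,0,-0.025,0.14],[0,0,-0.042,0.24],[0.002,0,-0.06,0.34],[0.004,0,-0.078,0.44],[0.006,0,-0.095,0.54],[0.008,0.0,-0.109,0.64],[0.01,0,-0.117,0.74]]}}

```text
clock: 19.0
ee_pos: [0.4682, -0.1409, 0.2593]
tcp_rot: [2.016, 0.634, -0.979]
wrist_force: [-0.3, 0.4, -4.4]
grip_width: 0.0097
```

```bash
cat > p2.py <<'E'
from plan import *
import sys
st()
Ml=R.from_rotvec([1.353,.843,-.61]).as_matrix()  # level ref
cur=R.from_matrix(Ml.T@M0).as_rotvec();print('turned',cur)
MM=M0
for d in map(int,sys.argv[1:]):
        import plan
        M,t,T=pose(np.radians(d)-cur[0] ,H,.165) if np.radians(d)>cur[0] else pose(1e-6+np.radians(d)-cur[0],H,.165)
        print(d,'turn',round(np.radians(d)-cur[0],2),t,'shift',M0.T@(t-p0),'tilt',np.degrees(np.arccos(T[2,2])))
E
python3 p2.py 60 75 90 105 120
```

```text
19.0 j [-0.161 -0.197  0.542  2.312 -0.457  0.502  0.177] p [ 0.468 -0.141  0.259] tilt 24.683068133688792 Tx [ 0.911 -0.394 -0.117] lip [ 0.535 -0.143  0.205] mid [ 0.461 -0.118  0.228] yaw -23.40459013418923 F [-0.349  0.388 -4.429] 0.00967724874135373
turned [ 0.743  0.001 -0.002]
60 turn 0.3 [ 0.477 -0.142  0.26 ] shift [ 0.004  0.007 -0.003] tilt 34.14961082009485
75 turn 0.57 [ 0.489 -0.144  0.267] shift [ 0.006  0.02  -0.009] tilt 41.835732956137036
90 turn 0.83 [ 0.5   -0.15   0.272] shift [ 0.008  0.033 -0.011] tilt 48.95422612077154
105 turn 1.09 [ 0.51  -0.158  0.274] shift [ 0.011  0.046 -0.009] tilt 55.36102328274814
120 turn 1.35 [ 0.519 -0.168  0.274] shift [ 0.015  0.057 -0.004] tilt 60.90230390349335
```

Call:
{"method": "drive_tool", "body": {"commands": [[0,0.002,-0.001,0.1],[0.002,0.004,-0.002,0.2],[0.004,0.007,-0.003,0.3],[0.005,0.012,-0.006,0.4],[0.006,0.017,-0.008,0.5],[0.007,0.022,-0.01,0.61],[0.008,0.028,-0.011,0.72],[0.008,0.033,-0.011,0.83]]}}

```text
clock: 19.8
ee_pos: [0.5001, -0.1492, 0.2706]
tcp_rot: [2.718, 0.222, -1.395]
wrist_force: [-0.0, 0.4, -3.4]
grip_width: 0.01
```

```bash
python3 p2.py 105 120 135 150
```

```text
19.8 j [-0.003 -0.111  0.413  2.232 -0.563  0.546 -0.567] p [ 0.5   -0.149  0.271] tilt 49.0834737643726 Tx [ 0.477 -0.745 -0.466] lip [ 0.555 -0.165  0.206] mid [ 0.512 -0.116  0.253] yaw -57.339958440246015 F [-0.022  0.44  -3.448] 0.010041891260475472
turned [ 1.577 -0.    -0.004]
105 turn 0.26 [ 0.51  -0.158  0.274] shift [ 0.002  0.01  -0.009] tilt 55.320305971304506
120 turn 0.52 [ 0.519 -0.168  0.274] shift [ 0.007  0.022 -0.014] tilt 60.84894311392742
135 turn 0.78 [ 0.526 -0.18   0.271] shift [ 0.012  0.035 -0.016] tilt 65.35548934138073
150 turn 1.04 [ 0.531 -0.193  0.265] shift [ 0.018  0.049 -0.016] tilt 68.69166665446545
```

Weight already dropping; carry on to 150°, then a bit beyond.

Call:
{"method": "drive_tool", "body": {"commands": [[0.001,0.005,-0.005,0.13],[0.002,0.01,-0.009,0.26],[0.004,0.016,-0.012,0.39],[0.007,0.022,-0.014,0.52],[0.009,0.028,-0.015,0.65],[0.012,0.035,-0.016,0.78],[0.015,0.042,-0.016,0.91],[0.018,0.049,-0.016,1.04]]}}

```text
clock: 20.6
ee_pos: [0.5308, -0.1937, 0.2648]
tcp_rot: [-1.985, 0.414, 1.086]
wrist_force: [-0.3, 0.0, -2.6]
grip_width: 0.0099
```

Call:
{"method": "drive_tool", "body": {"commands": [[0,0,0,0.1],[0,0,0,0.2],[0,0,0,0.3],[0,0,0,0.3],[0,0,0,0.3]]}}

```text
clock: 21.1
ee_pos: [0.5304, -0.1934, 0.2645]
tcp_rot: [-1.722, 0.543, 0.965]
wrist_force: [-0.0, 0.2, -3.5]
grip_width: 0.0097
```

```bash
python3 p2.py 0; python3 - <<'E'
from h import *
a=read_camera('scene')['image'][100:290,110:350];b=read_camera('top')['image'][110:270,230:400]
b=cv2.resize(b,(int(b.shape[1]*190/160),190))
cv2.imwrite('pics/h1.png',cv2.resize(np.hstack([a,b])[:,:,::-1],(800,int(190*800/(240+b.shape[1])))))
E
```

```text
21.1 j [ 0.098  0.007  0.43   2.151 -0.715  0.604 -1.697] p [ 0.53  -0.193  0.264] tilt 70.82857407569739 Tx [-0.265 -0.244 -0.933] lip [ 0.561 -0.199  0.184] mid [ 0.569 -0.184  0.263] yaw -137.411001327844 F [-0.017  0.16  -3.544] 0.009668898260536388
turned [ 2.919 -0.006 -0.006]
0 turn -2.92 [ 0.451 -0.258  0.221] shift [-0.016  0.106 -0.027] tilt 0.3629350523486426
```

View pics/h1.png

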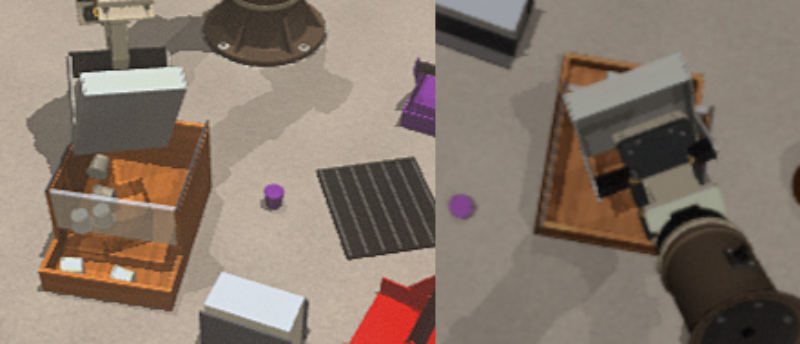

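Call:
{"method": "drive_tool", "body": {"commands": [[-0.02,0,0,-0.05],[-0.04,0,0,-0.15],[-0.055,0,0,-0.27],[-0.06,0,0,-0.4],[-0.06,0,0,-0.53],[-0.06,0,0,-0.66],[-0.06,0,0,-0.8],[-0.06,0,0,-0.94]]}}

```text
clock: 22.0
ee_pos: [0.496, -0.199, 0.3135]
tcp_rot: [-2.539, 0.052, 1.336]
wrist_force: [0.1, -1.4, -3.6]
grip_width: 0.0103
```

Call:
{"method": "drive_tool", "body": {"commands": [[0,0,0,-0.14],[0,0,0,-0.28],[0,0,0,-0.42],[0,0,0,-0.56],[0,0,0,-0.7],[0,0,0,-0.84],[0,0,0,-0.98],[0,0,0,-1.12]]}}

```text
clock: 22.8
ee_pos: [0.4958, -0.199, 0.3134]
tcp_rot: [2.103, 0.598, -1.033]
wrist_force: [0.3, 0.1, -3.6]
grip_width: 0.0094
```

```bash
python3 p2.py 0; python3 go.py .502 .201 .3|tail -1
```

```text
22.8 j [-0.134 -0.141  0.649  2.122 -0.473  0.693  0.16 ] p [ 0.496 -0.199  0.313] tilt 27.89830000515663 Tx [ 0.875 -0.459 -0.154] lip [ 0.562 -0.204  0.258] mid [ 0.491 -0.174  0.283] yaw -27.676230210309246 F [ 0.341  0.091 -3.608] 0.009442815117394301
turned [ 0.844  0.002 -0.006]
0 turn -0.84 [ 0.451 -0.258  0.221] shift [ 0.044 -0.028  0.106] tilt 0.3564859415642192
shift [ 0.052 -0.258 -0.302]
```

Call:
{"method": "drive_tool", "body": {"commands": [[0.003,-0.012,-0.014,-0.1],[0.008,-0.035,-0.041,-0.21],[0.013,-0.06,-0.07,-0.32],[0.018,-0.085,-0.1,-0.43],[0.023,-0.112,-0.132,-0.54],[0.028,-0.138,-0.162,-0.65],[0.033,-0.165,-0.193,-0.75],[0.039,-0.19,-0.222,-0.844]]}}

```text
clock: 23.6
ee_pos: [0.5003, 0.0976, 0.3031]
tcp_rot: [1.348, 0.85, -0.607]
wrist_force: [1.6, -0.3, -4.1]
grip_width: 0.0098
```

```bash
python3 p2.py;  python3 go.py .502 .201 .22|tail -1
```

```text
23.6 j [-0.154 -0.191 -0.208  2.216  0.167  0.509 -0.313] p [0.5   0.098 0.303] tilt 0.21736679571116213 Tx [ 0.983  0.185 -0.003] lip [0.567 0.114 0.25 ] mid [0.488 0.099 0.265] yaw 10.635727894833037 F [ 1.599 -0.261 -4.144] 0.00975306930306558
turned [-0.006  0.004 -0.004]
shift [ 0.078 -0.032 -0.102]
```

Call:
{"method": "drive_tool", "body": {"commands": [[0.012,-0.005,-0.018,0],[0.026,-0.011,-0.04,0],[0.041,-0.017,-0.062,0],[0.056,-0.023,-0.082,0],[0.068,-0.028,-0.095,0],[0.076,-0.031,-0.102,0],[0.078,-0.032,-0.102,0],[0.078,-0.032,-0.102,0]]}}

```text
clock: 24.4
ee_pos: [0.5014, 0.2003, 0.2197]
tcp_rot: [1.347, 0.851, -0.608]
wrist_force: [0.0, -0.5, -3.2]
grip_width: 0.01
```

```bash
python3 p2.py;  python3 go.py .502 .201 .08|tail -1; cat > f.py <<'E'
from plan import *
T,m=tray(M0,p0);lip=m+T@[.08,0,-.015]
C={n:read_camera(n) for n in('scene','top')}
for q,w in(('tray_mid',m),('tray_lip',lip)):
  rs=[]
  for n in C:
    c=C[n];px=proj(c,w);rr=[r for r in finder.pinpoint(q,n) if np.hypot(*(np.array(r['position'])*[512,384]-px))<30]
    for r in rr[:1]:print(q,n,'pred px',px,'det',np.array(r['position'])*[512,384],'xy at model z',atz(c,r['position'],w[2]),'model',w);rs.append(ray(c,r['position']))
  if len(rs)==2:print('tri',tri(rs))
E
python3 f.py
```

```text
24.4 j [-0.101  0.021 -0.6    2.272  0.829  0.43  -1.21 ] p [0.501 0.2   0.22 ] tilt 0.25573296830732145 Tx [ 0.983  0.185 -0.004] lip [0.568 0.216 0.167] mid [0.489 0.202 0.182] yaw 10.668485424359636 F [ 0.027 -0.451 -3.227] 0.009960804995549475
turned [-0.007  0.004 -0.005]
shift [ 0.114 -0.081 -0.002]
tray_mid scene pred px [326.27  167.509] det [325.222 166.387] xy at model z [0.485 0.199 0.182] model [0.489 0.202 0.182]
tray_mid top pred px [173.96  198.528] det [176.998 195.686] xy at model z [0.497 0.194 0.182] model [0.489 0.202 0.182]
tri [0.496 0.195 0.191]
tray_lip scene pred px [333.783 191.895] det [334.899 194.611] xy at model z [0.578 0.218 0.167] model [0.568 0.216 0.167]
tray_lip top pred px [170.741 170.586] det [175.309 169.69 ] xy at model z [0.57  0.204 0.167] model [0.568 0.216 0.167]
tri [0.572 0.213 0.16 ]
```

Call:
{"method": "drive_tool", "body": {"commands": [[0.015,-0.01,0,0],[0.034,-0.024,0,0],[0.055,-0.039,-0.001,0],[0.076,-0.054,-0.001,0],[0.096,-0.068,-0.001,0],[0.112,-0.079,-0.002,0],[0.122,-0.087,-0.002,0],[0.127,-0.09,-0.002,0]]}}

```text
clock: 25.5
ee_pos: [0.5022, 0.201, 0.0638]
tcp_rot: [1.348, 0.851, -0.608]
wrist_force: [-0.7, 0.0, -3.0]
grip_width: 0.0098
```

Call:
{"method": "drive_tool", "body": {"commands": [[0.001,-0.001,0,0],[0.002,-0.0015,0,0],[0.003,-0.002,0,0]]}}

```text
clock: 25.8
ee_pos: [0.5029, 0.2011, 0.061]
tcp_rot: [1.349, 0.85, -0.608]
wrist_force: [0.5, -0.2, -2.8]
grip_width: 0.0093
```

```bash
python3 p2.py;python3 f.py
```

```text
25.8 j [-0.216  0.399 -0.599  2.465  1.959  0.579 -2.403] p [0.503 0.201 0.061] tilt 0.21622922578492884 Tx [ 0.983  0.184 -0.003] lip [0.569 0.217 0.008] mid [0.491 0.202 0.023] yaw 10.59115110174992 F [ 0.537 -0.158 -2.844] 0.00926674521726711
turned [-0.005  0.004 -0.003]
tray_mid scene pred px [320.387 208.342] det [319.283 207.514] xy at model z [0.487 0.199 0.023] model [0.491 0.202 0.023]
tray_lip scene pred px [327.088 232.156] det [324.506 234.701] xy at model z [0.579 0.209 0.008] model [0.569 0.217 0.008]
tray_lip top pred px [180.413 179.625] det [179.302 178.214] xy at model z [0.574 0.221 0.008] model [0.569 0.217 0.008]
tri [0.574 0.216 0.004]
```

Lower the last bit until contact, then open.

Call:
{"method": "drive_tool", "body": {"commands": [[0.001,-0.001,0,0],[0.0025,-0.0015,0,0],[0.0025,-0.0015,0,0]]}}

```text
clock: 26.4
ee_pos: [0.5036, 0.2021, 0.0594]
tcp_rot: [1.349, 0.848, -0.604]
wrist_force: [-8.5, -1.9, 18.6]
grip_width: 0.0096
```

Call:
{"method": "drive_tool", "body": {"commands": [[0,0,0,0],[0,0,0,0],[0,0,0,0],[0,0,0,0],[0,0,0,0],[0,0,0,0]], "hand": 0.5}}

```text
clock: 27.0
ee_pos: [0.5036, 0.2021, 0.0593]
tcp_rot: [1.349, 0.849, -0.604]
wrist_force: [-0.3, 0.6, 0.6]
grip_width: 0.0455
```

Call:
{"method": "drive_tool", "body": {"commands": [[-0.015,0,0,0],[-0.04,0,0,0],[-0.07,0,0,0],[-0.1,0,0,0],[-0.13,0,0,0],[-0.16,0,0,0],[-0.18,0,0,0]]}}

```text
clock: 27.7
ee_pos: [0.3999, 0.1847, 0.2049]
tcp_rot: [1.349, 0.848, -0.604]
wrist_force: [0.5, -0.0, -0.5]
grip_width: 0.0459
```

```bash
python3 go.py .5 .2 .3; python3 - <<'E'
from h import *
np.set_printoptions(precision=3,suppress=True)
C={n:read_camera(n) for n in('scene','top')}
for q,z in(('tray_mid',.022),('tray_lip',.007),('tray_grip',.094),('mat',0),('pot0_mid',.04)):
  for n in C:
    for r in finder.pinpoint(q,n)[:8 if 'pot' in q else 3]:print(q,n,round(r['score'],2),atz(C[n],r['position'],z))
a=C['scene']['image'][150:260,250:390];b=C['top']['image'][140:250,130:250];d=C['scene']['image'][150:260,120:240]
cv2.imwrite('pics/f1.png',cv2.resize(np.hstack([d,a,b])[:,:,::-1],None,fx=2.1,fy=2.1,interpolation=cv2.INTER_CUBIC))
E
```

```text
27.7 [-0.264 -0.152 -0.578  2.455  0.787  0.431 -1.339] [0.4   0.185 0.205] lean 35.79639234352337 az 9.388780854886596 xaxis [ 0.577  0.095 -0.811] y [0.798 0.148 0.585]
shift [-0.018  0.138  0.003]
tray_mid scene 0.79 [0.766 0.226 0.022]
tray_mid scene 0.74 [0.482 0.202 0.022]
tray_mid scene 0.72 [0.267 0.348 0.022]
tray_mid top 0.84 [0.749 0.23  0.022]
tray_mid top 0.6 [0.232 0.343 0.022]
tray_mid top 0.56 [0.498 0.19  0.022]
tray_lip scene 0.7 [0.573 0.216 0.007]
tray_lip scene 0.55 [0.178 0.386 0.007]
tray_lip top 0.82 [0.568 0.209 0.007]
tray_lip top 0.78 [0.712 0.167 0.007]
tray_lip top 0.67 [0.17  0.385 0.007]
tray_grip scene 0.79 [0.25  0.346 0.094]
tray_grip scene 0.74 [0.771 0.243 0.094]
tray_grip scene 0.73 [0.483 0.204 0.094]
tray_grip top 0.92 [0.472 0.197 0.094]
tray_grip top 0.86 [0.773 0.236 0.094]
tray_grip top 0.58 [0.261 0.329 0.094]
mat scene 0.28 [0.455 0.213 0.   ]
mat top 0.66 [0.501 0.205 0.   ]
pot0_mid scene 0.58 [ 0.539 -0.234  0.04 ]
pot0_mid top 0.44 [ 0.522 -0.248  0.04 ]
pot0_mid top 0.19 [ 0.749 -0.008  0.04 ]
```

View pics/f1.png

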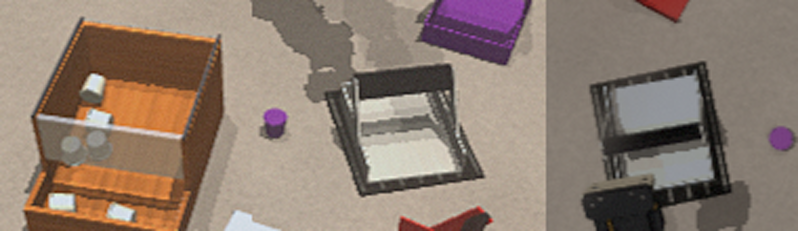

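```bash
python3 -c "
from rig import manip; print(manip.close_job())"
```

```text
the job is handed in; nothing more can be done
None
```

I refilled the dispenser and handed the job in at about 28 s of robot time. All six pots are in the dispenser, and the empty tray stands back on its mat, released.

- **Reaching the lean:** moves cannot tilt the tool directly. I got the 35° lean by pushing the arm against its reach limit in small steps.
- **Tipping:** I lifted the tray level with all six pots in it. Over the hopper I turned it about 167° about the tool's own axis, which tipped it to about 71°.
- **Placing:** I brought the tray back level, set it on the mat (about 20 N on contact), opened the fingers and backed away.

**Last checks:**
- The final picture shows four pots in the hopper and two in the trough. The tray stands empty on the mat.
- From the cameras, the tray's middle is at about (0.49, 0.20), within about 1 cm of the mat's measured middle at (0.490, 0.2035).
- The tray's yaw is about 10.6° by the arm's pose and the mat's is about 13.3°, so they differ by about 3°.
- The arm never went near the cups, napkin holder or jar, but I did not re-measure their positions at the end.

**What disagreed:**
- My first grasp closed on nothing. In the camera image the fingertips fell about 30 mm short of the reported tool position. I went 28 mm deeper, and the second grasp held the 10 mm plate.
- The networks' points for the tray varied by up to about 1 cm between cameras, and their pot detections were incomplete. I counted the pots by eye in the picture.

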